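# Clamp a glued model wheelset in the bench lever press

### The arm

A 6-joint arm with a two-finger parallel gripper is mounted at the origin on the work surface. World frame = base frame: x ahead of the robot, y to its left, z up, the work surface at z = 0. Lengths are in mm, angles in rad, forces in N, time in s.
With the tool pointing down it reaches from about 325 to 900 mm from the base axis. Payload 6.1 kg.
Tool frame: the origin (TCP) lies between the finger pads; the fingertips stand 11 mm ahead of it and the grasp point (between the pads) lies 8 mm behind it; z points along the fingers, y is the line along which they close (so a half turn about z gives the same grasp; the last joint's range is limited). The gripper opens to 85 mm and grips with 20 to 120 N. Pads are 22 mm wide; open, the fingers measure 114 mm over their backs; the gripper's body (76 mm by 85 mm) begins 54 mm behind the grasp point. The pads swing forward as they close: fully open they stand 13 mm farther back than shut.
Start: joints at [1.072, 0.22, 1.526, -0, 1.395, -0.126], TCP at [227.638, 582.062, 242.3] pointing down, gripper open.
Joint ranges: [-2.98, 2.98], [-0.91, 2.08], [0.09, 2.57], [-1.24, 4.39], [0.2, 2.65], [-2.68, 2.68]. Speed limits (rad/s): [2.57, 2.57, 3.01, 3.14, 3.14, 3.14].

### API

Orientations are given as a unit quaternion [x, y, z, w].
In Python, from workcell import r, optics, workorder gives the robot as it stands.
- The arm moves only by the shell command python3 -m crank 'ROWS' [FORCE]. ROWS is JSON, a list of rows, each a list of 7 numbers: the turn, a rotation vector about the tool's x, y, z in degrees, then the shift along the tool's x, y, z in mm, then the opening, from 0 (shut) to 1 (fully open). In form: [[rx, ry, rz, x, y, z, gripper], ...]. A call has 1 to 10 rows; each row is the pose to reach, as a shift and turn from the pose commanded when the call began, along the tool's axes at that moment; what a row does not reach only later rows make up. A row lasts 1/12 s, in which the tool goes at most 41.7 mm and 7.16 degrees, less where a joint would pass 70% of its speed; a pose out of reach is approached as far as the arm can. A call with a gripper value outside its range is refused whole. The fingers move at their own pace and stop on an object; FORCE is the grip in N (left out, the last holds). Time passes only in rows, so rows that repeat a pose let the fingers close. It gives the time, the measured TCP pose, the force, the opening and the grip force at its end, in the units of the state.
- r.read_state(): the state, without advancing time (a new reading comes with each control period).
- optics.get_image(name): name is "scene" or "top"; returns the picture (384x512x3 uint8, red, green, blue); there is no depth.
- optics.camera_model(name): a dict with "mtx" (3x3 intrinsics, pixels), "cam_to_world" (4x4, takes a point from camera to world coordinates). Camera axes: x right, y down, z forward; pixel columns grow to the right and rows downward; lengths in mm; the calibration is good to about 2 mm. A picture is of the moment at which its call begins. camera_model takes no time and is no camera call.
- workorder.finish_job(): hands the job in; it is judged then, once.
Trained networks look in the newest picture that a camera, given by its name, has taken for a name from the list of things; names that differ only in an ending like _2 or _b are one class to them, and where a whole thing is asked for, a point or a joint stands for the part that bears it (a point fixed in the world has none). Each returns a list of dicts, best first, with "p" (0 to 1); they miss things now and then, are a little off and sometimes report something else, mostly with a low value. They report only what shows in the picture. A call takes as long as a camera call. They do not tell look-alikes from the thing itself.
- optics.recognise(name, camera): "centre" ([x, y, z] in mm, in world coordinates, good to about 4 mm: the middle of the surface that is visible of it).
- optics.silhouettes(name, camera): "pixels" (384x512 bool, what is visible of it).
The state is a dict: "time_s": time; "qpos": joint angles; "qd": joint speeds; "joint_torque": joint torques, N m; "tcp_pos": TCP position; "ee_rot": TCP orientation; "force": force on the tool from outside, world axes, zero at the start; "ft_torque": the same for the moment, N m; "grip_width": finger opening in mm; "grasp_force": force on a finger pad.
Only numpy, scipy, OpenCV 4.12 (cv2) and the standard library are available. Lean on these libraries where they do the work, as an engineer would, in place of code of your own. Each camera call takes 0.05 s, during which the arm holds its last target. There are 200 camera calls.

### The job

The wheelset in the little bench press has just been glued and must stay clamped while the glue grips: take the red-handled press bar out of the wooden stand and, with the press still at rest, fit its end straight down through the hole in the press hub until its collar sits on the hub. Then swing the bar over towards the press's front, against the return spring, right to the stop, keeping it seated, and finish while still holding it there with the fingers: do not let go. Leave the file, the punch, the bottle and the tank wagon where they are.

Things in the scene. Friction and masses are not known exactly. Their poses are not given: they have to be found in the camera images.
- press_bar: Loose steel bar, 165 mm, 120 g, upright in a hole of the stand, its collar resting on the wood. Origin: centre of its lower end (4 mm above the table at the start), z up the bar. From that end: 10 mm thick shank, last 8 mm tapered to 5 mm; collar 22 mm wide from 46 to 54 mm; 10 mm rod to 105 mm; red handle 20 mm thick from 105 to 165 mm.
- hub_mouth (a point): Centre of the upper mouth of the hole (12 mm, 1.5 mm chamfer) right through the press hub, a 28 mm steel cube; 144 mm up at rest. z: out of the hole, up at rest. x: along the hub's level turning axis, away from the press. -y: to the press's front. The turning axis lies 14 mm below this point. Bar seated: its lower end is 46 mm below this point, 18 mm out under the hub.
- lever_hub (a joint): Hub angle (rad): 0 at rest, 1.25 at the hard stop, bar leaning 72 degrees; grows as the bar leans to the press's front (about +x of hub_mouth), driving the ram 12.5 mm down. A spring returns it: 0.4 N m at rest, 0.85 N m at the stop, or 4 to 8 N at mid-handle, 103 mm from the axis with the bar seated. The bar has some 5 degrees of play in the hole.
- press: Blue cast bench press, fixed: base 100 x 170 x 22 mm; head 46 mm wide, top 160 mm up; ram and brass stop collar up to 196 mm. Origin under the base's centre; -y is its front (ram, wheelset); the hub is on its +x side, hub centre 63 mm along x and 130 mm up, 26 mm clear of the head.
- stand: Fixed wooden tool stand, 60 x 160 x 50 mm, origin under its centre, with three 12 mm holes through it in a row along its y, 52 mm apart (at y = -52, 0 and 52 mm). The bar, the file and the punch each stand in one of them, in any order.
- needle_file: Needle file with a pale wooden handle, 18 mm thick, standing in the stand, its top 108 mm above the table. Origin at its lower end. Leave alone.
- pin_punch: Pin punch with a yellow handle, 19 mm thick, standing in the stand, its top 102 mm above the table. Origin at its lower end. Leave alone.
- thinner: Grey bottle with a white cap, 44 mm in diameter, 105 mm tall, standing on the table; origin under its centre. Leave alone.
- wagon: Model tank wagon, 50 x 181 mm, 85 mm tall, its length along its y, on the table; origin under its centre. Leave alone.
Not all that is in view belongs to the job. Several things look just like the press_bar: the one meant starts farthest to the robot's right.

How it is judged (in metres and radians):
On the way, in this order (a step that is already met when the one before it is completed fails the run):
1. the bar's end is through the hole of the hub with its collar down on the hub, the hub still at rest (z of press_bar in the frame of hub_mouth between -0.052 and -0.042 m and x of press_bar in the frame of hub_mouth between -0.006 and 0.006 m and y of press_bar in the frame of hub_mouth between -0.006 and 0.006 m and angle between the z axis of press_bar and the z axis of hub_mouth, either way round below 0.25 rad and value of joint lever_hub below 0.2 rad), for 0.2 s.
2. the hub is wound to its stop by the bar (value of joint lever_hub above 1.19 rad and contact force between the fingers and press_bar above 2 N), for 0.3 s.
At the end, for the whole second after the job is handed in: Hub still and at its stop (within 0.06 rad of 1.25), held by the fingers on the bar (over 2 N), the bar touching none of stand, bottle and wagon; bar through the hub within 8 mm of seated, in line within 0.25 rad; file, punch, bottle, wagon within 30 mm of their places (all of step 2 and velocity of joint lever_hub between -0.1 and 0.1 rad/s and contact force between press_bar and wagon below 0.2 N and contact force between press_bar and thinner below 0.2 N and contact force between press_bar and stand below 0.2 N and z of press_bar in the frame of hub_mouth between -0.052 and -0.038 m and x of press_bar in the frame of hub_mouth between -0.008 and 0.008 m and y of press_bar in the frame of hub_mouth between -0.008 and 0.008 m and angle between the z axis of press_bar and the z axis of hub_mouth, either way round below 0.25 rad and distance of each of needle_file, pin_punch, thinner, wagon from where it was at the start of the episode below 0.03 m); the arm keeps its last pose, push and grip.
It fails at once if the bottle or the wagon is knocked over or pushed away (distance of any of thinner, wagon from where it was at the start of the episode above 0.03 m or angle between any of thinner, wagon's own z axis and vertical above 0.5 rad).
It fails at once if the file or the punch is pulled from its place (distance of any of needle_file, pin_punch from where it was at the start of the episode above 0.03 m).
It also fails if it takes over 67 s, if anything falls off the work surface, if the arm or the gripper's body presses on something with over 40 N, if the wrist force passes 120 N, or if a joint passes its speed limit or range.

## Working session

There is one attempt and no reset: what is moved stays moved. The work goes in short steps, Python scripts to look and compute and a shell command to move; the robot and the scene stay as the last step left them, time stands still between calls to the robot, and variables do not carry over. Pictures are saved under pics/ and viewed, at most 10 in all, crops included, and the job is handed in when it is done.

```bash
ls; mkdir -p pics
python3 - <<'E'
from workcell import r, optics, workorder
import cv2
print(r.read_state())
for c in("scene","top"):
    im=optics.get_image(c); cv2.imwrite(f"pics/{c}0.png",im[:,:,::-1])
    m=optics.camera_model(c); print(c,m)
    for n in("press_bar","hub_mouth","press","stand","needle_file","pin_punch","thinner","wagon"):
        print(n,[(d["centre"],round(d["p"],2)) for d in optics.recognise(n,c)])
E
```

```text
pics
{'time_s': 0.0, 'qpos': array([ 1.07190754e+00,  2.21206947e-01,  1.52759817e+00,  4.65502813e-05,
        1.39471063e+00, -1.26081736e-01]), 'qd': array([ 3.81094737e-05,  8.39473976e-04, -3.99767094e-04,  9.99638888e-04,
        1.41051344e-03,  7.53673370e-05]), 'joint_torque': array([-8.32599271e-04, -4.96885121e+01, -3.89405072e+01, -3.40851620e-04,
        1.08827025e-02,  2.22032270e-05]), 'tcp_pos': array([227.34497645, 581.56493912, 241.21795754]), 'ee_rot': array([ 1.85329869e-01,  9.82675895e-01, -9.07938877e-04, -3.17405091e-04]), 'force': array([ 1.02694308,  0.15912939, -0.13931894]), 'ft_torque': array([-0.0263225 , -0.00235098, -0.04113947]), 'grasp_force': 0.0, 'grip_width': 85.32184563319466}
scene {'mtx': array([[465.87580929,   0.        , 253.2895208 ],
       [  0.        , 465.87580929, 189.72055074],
       [  0.        ,   0.        ,   1.        ]]), 'cam_to_world': array([[ 8.83282699e-01,  2.93184971e-01, -3.65860967e-01,
         9.35845656e+02],
       [ 4.68769396e-01, -5.65884661e-01,  6.78254969e-01,
        -7.60662838e+02],
       [-8.18094611e
[... 869 characters left out ...]
    [-9.99573680e-01,  2.63084693e-02,  1.26618307e-02,
         6.24527112e-01],
       [-1.62091665e-02, -1.39332030e-01, -9.90113048e-01,
         9.91438353e+02],
       [ 0.00000000e+00,  0.00000000e+00,  0.00000000e+00,
         1.00000000e+00]])}
press_bar [([475.1, -335.3, 137.4], 0.74), ([385.4, -245.7, 141.8], 0.67), ([630.2, -236.7, 129.1], 0.64), ([573.1, -261.1, 136.5], 0.6)]
hub_mouth [([618.7, 29.5, 145.2], 0.43), ([455.9, -232.6, 100.1], 0.33)]
press [([543.7, 41.3, 132.4], 0.83)]
stand [([466.3, -278.0, 49.3], 0.88)]
needle_file [([459.3, -231.2, 99.7], 0.49)]
pin_punch [([469.3, -282.2, 97.3], 0.5)]
thinner [([649.6, -157.9, 70.6], 0.69)]
wagon [([526.0, 337.9, 78.4], 0.9)]
```

View pics/scene0.png

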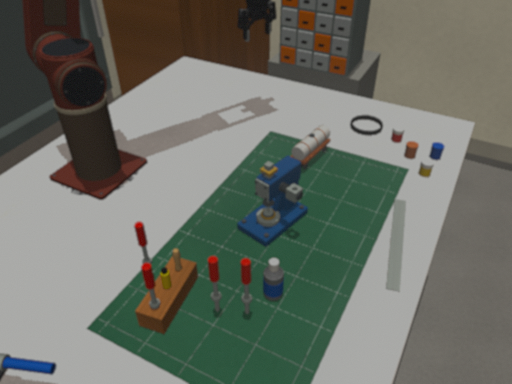

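View pics/top0.png

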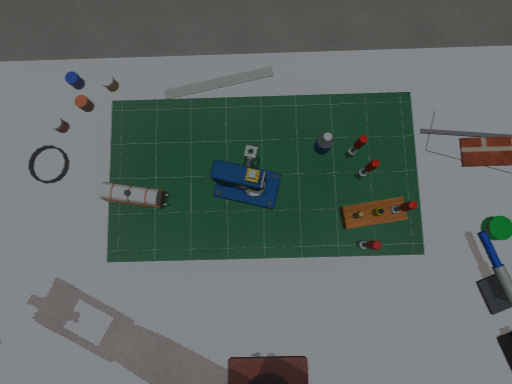

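The scene view shows the press with its hub at about (293,192) and the stand at (168,293). The bar in the stand's front hole has its red handle at (148,276). The top view shows the hub at (251,152) and the same bar's handle at about (405,206). It is the rightmost look-alike, and the press front faces world -y.

```bash
cat > h.py <<'E'
from workcell import r, optics
import numpy as np, cv2
from scipy.optimize import least_squares
def proj(c,P):
    m=optics.camera_model(c); T=np.linalg.inv(m["cam_to_world"]); P=np.atleast_2d(P)
    q=(T[:3,:3]@P.T).T+T[:3,3]; q=q@m["mtx"].T; return q[:,:2]/q[:,2:]
def tri(px):  # {cam:(u,v)} -> point, residual px
    f=lambda P:np.concatenate([proj(c,P)[0]-u for c,u in px.items()])
    s=least_squares(f,[550,0,120]); return s.x,np.round(s.fun,1)
def red(im,near,rad=30):
    hsv=cv2.cvtColor(im,cv2.COLOR_RGB2HSV); h,s,v=cv2.split(hsv)
    m=(((h<6)|(h>172))&(s>170)&(v>90)).astype(np.uint8)
    n,l,st,ce=cv2.connectedComponentsWithStats(m)
    k=[i for i in range(1,n) if st[i,4]>15 and np.hypot(*(ce[i]-near))<rad]
    if not k: return None,0,m
    k=max(k,key=lambda i:st[i,4]); return ce[k],st[k,4],l==k
def cyl(base,axis,z0,z1,R):
    a=axis/np.linalg.norm(axis); u=np.cross(a,[1,0,0.1]); u/=np.linalg.norm(u); w=np.cross(a,u)
    t=np.linspace(0,2*np.pi,24)
    return np.vstack([base+a*z+R*(np.cos(q)*u+np.sin(q)*w) for z in(z0,z1) for q in t])
def hullc(c,pts):
    M=cv2.moments(cv2.convexHull(proj(c,pts).astype(np.float32)*1)); return np.array([M["m10"],M["m01"]])/M["m00"]
E
python3 - <<'E'
from h import *
near={"scene":(148,276),"top":(405,206)}
ob={}
for c in near:
    im=optics.get_image(c); ce,a,m=red(im,near[c],20); ob[c]=ce; print(c,ce,a)
    (x,y)={"scene":(293,192),"top":(250,165)}[c]
    crop=im[y-40:y+40,x-45:x+45]; cv2.imwrite(f"pics/hub_{c}.png",cv2.resize(crop[:,:,::-1],None,fx=6,fy=6,interpolation=cv2.INTER_CUBIC))
f=lambda P:np.concatenate([hullc(c,cyl(np.array(P),np.array([0,0,1.]),105,165,10))-ob[c] for c in ob])
s=least_squares(f,[475,-337,4],diff_step=1e-3); print("bar base",s.x,s.fun)
for n in("stand","press"):
  for c in ("top",):
    d=optics.silhouettes(n,c)[0]["pixels"]; print(n,cv2.minAreaRect(np.argwhere(d)[:,::-1].astype(np.float32)))
E
```

```text
scene [146.9068323  274.11801242] 161
top [412.47058824 204.56862745] 51
bar base [ 477.53691867 -345.89033376   12.01193775] [-1.17805169 -0.03379871 -0.89954126 -1.0972436 ]
stand ((372.05780029296875, 212.87570190429688), (24.40517807006836, 66.44898986816406), 81.25383758544922)
press ((244.9051513671875, 173.35523986816406), (69.30365753173828, 58.412498474121094), 11.768289566040039)
```

Run:
```python
from h import *
a=cv2.resize(cv2.imread("pics/hub_scene.png"),(400,356));b=cv2.resize(cv2.imread("pics/hub_top.png"),(400,356))
t=cv2.imread("pics/top0.png")[190:220,375:435]; s=cv2.imread("pics/scene0.png")[255:315,125:185]
t=cv2.resize(t,(400,200),interpolation=cv2.INTER_NEAREST); s=cv2.resize(s,(240,240),interpolation=cv2.INTER_NEAREST)
o=np.zeros((600,800,3),np.uint8); o[:356,:400]=a;o[:356,400:]=b;o[358:558,:400]=t;o[358:598,400:640]=s
cv2.imwrite("pics/m1.png",o)
```

```text
(no output)
```

View pics/m1.png

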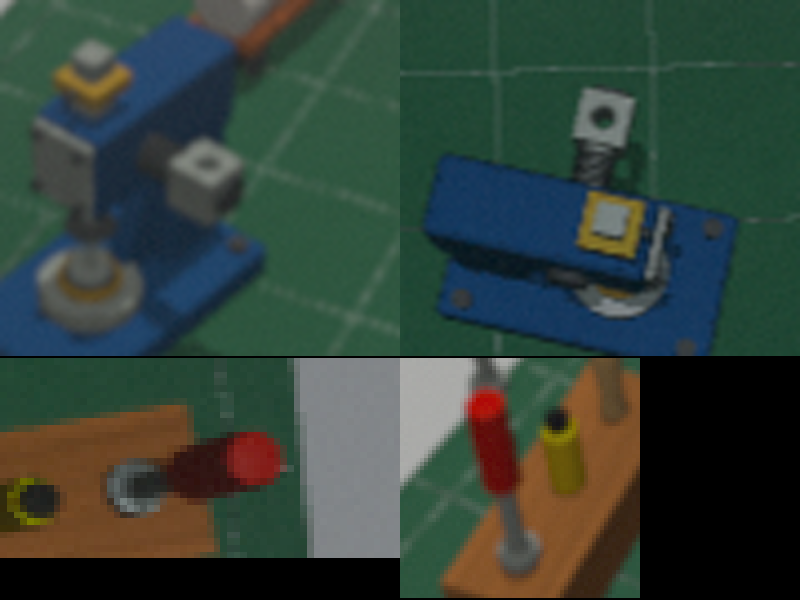

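The hub hole is at about (294.4,188.2) in the scene view and (250.2,150.7) in the top view. The bar's handle top is at (146.2,265.7) and (412.4,204.7), and its collar is at (154,303) and (395,208.8). The bar stands upright.

Run:
```python
from h import *
for n,s,t in(("hub",(294.4,188.2),(250.2,150.7)),("top",(146.2,265.7),(412.4,204.7)),("collar",(153.7,302.7),(394.8,208.6))):
    print(n,*tri({"scene":s,"top":t}))
# yaw: back-project image dirs at z=160
def bp(c,u,z):
    m=optics.camera_model(c);d=m["cam_to_world"][:3,:3]@np.linalg.inv(m["mtx"])@[*u,1];o=m["cam_to_world"][:3,3];return o+d*(z-o[2])/d[2]
g=lambda x,y:(205+(x-400)/4.444,125+y/4.45)
a=bp("top",g(447,155),160);b=bp("top",g(590,185),160);print("front dir",(b-a)/np.linalg.norm(b-a))
a=bp("top",g(739,218),22);b=bp("top",g(708,355),22);print("base edge -x",(b-a)/np.linalg.norm(b-a))
s=r.read_state();print(s["tcp_pos"],s["ee_rot"])
```

```text
hub [618.35893122  28.83197352 138.96381374] [-0.6  0.1 -0.3 -0.5]
top [ 475.14242203 -339.96648955  164.6175446 ] [-0.9 -0.  -0.7 -0.8]
collar [ 474.96676931 -341.13151226   52.20785904] [-0.2 -0.  -0.2 -0.2]
front dir [-0.23540116 -0.97189829  0.        ]
base edge -x [-0.96837839  0.24948607  0.        ]
[227.65498076 582.06019408 242.29136334] [ 1.85346980e-01  9.82673138e-01 -4.86946089e-06  2.76857778e-06]
```

```bash
cat > go.py <<'E'
# usage: go.py x y z yaw(deg of tool y) lean(deg): rotvec+shift in tool axes; lean = tool top tipped to press front
import sys; from h import *
from scipy.spatial.transform import Rotation as R
def Rt(yaw,lean):
    c,s=np.cos(np.radians(yaw)),np.sin(np.radians(yaw))
    y=np.array([c,s,0]); z=np.array([0,0,-1.]); M=R.from_matrix(np.c_[np.cross(y,z),y,z])
    px=np.array([np.cos(np.radians(-13.8)),np.sin(np.radians(-13.8)),0])
    return R.from_rotvec(np.radians(lean)*px)*M
if __name__=="__main__":
    v=list(map(float,sys.argv[1:])); s=r.read_state(); q=R.from_quat(s["ee_rot"])
    print("rot",np.round(np.degrees((q.inv()*Rt(v[3],v[4])).as_rotvec()),2),"shift",np.round(q.inv().apply(np.array(v[:3])-s["tcp_pos"]),1))
    print(np.round(s["tcp_pos"],1),np.round(q.as_matrix().ravel(),3),np.round(s["qpos"],3),s["time_s"],np.round(s["force"],1))
E
python3 -m crank '[[0,0,82.4,-566,-769,-50,1],[0,0,82.4,-566,-769,-50,1],[0,0,82.4,-566,-769,-50,1],[0,0,82.4,-566,-769,-50,1],[0,0,82.4,-566,-769,-50,1],[0,0,82.4,-566,-769,-50,1],[0,0,82.4,-566,-769,-50,1],[0,0,82.4,-566,-769,-50,1],[0,0,82.4,-566,-769,-50,1],[0,0,82.4,-566,-769,-50,1]]' 60
python3 go.py 475 -340.5 290 -13.8 0
```

```text
time_s: 1.93
tcp_pos: [335.2, 178.4, 264.5]
ee_rot: [0.727, 0.687, 0.001, 0.0]
force: [0.0, -0.9, -0.6]
grip_width: 85.4
grasp_force: 0.0
rot [ 0.07 -0.03 10.51] shift [-510.1  169.3  -25.5]
[335.2 178.4 264.5] [ 0.057  0.998  0.001  0.998 -0.057  0.     0.     0.001 -1.   ] [ 0.281 -0.426  2.082 -0.     1.485  0.338] 1.9333 [ 0.  -0.9 -0.6]
```

```bash
python3 -m crank '[[0,0,10.5,-510,169,-25,1],[0,0,10.5,-510,169,-25,1],[0,0,10.5,-510,169,-25,1],[0,0,10.5,-510,169,-25,1],[0,0,10.5,-510,169,-25,1],[0,0,10.5,-510,169,-25,1],[0,0,10.5,-510,169,-25,1],[0,0,10.5,-510,169,-25,1],[0,0,10.5,-510,169,-25,1],[0,0,10.5,-510,169,-25,1]]'
python3 go.py 475 -340.5 220 -13.8 0
```

```text
time_s: 2.77
tcp_pos: [445.6, -223.6, 283.7]
ee_rot: [0.785, 0.619, 0.0, 0.0]
force: [0.8, 0.1, -0.1]
grip_width: 85.5
grasp_force: 0.0
rot [0.04 0.01 0.28] shift [-106.8   55.9   63.8]
[ 445.6 -223.6  283.7] [ 0.234  0.972  0.001  0.972 -0.234 -0.    -0.     0.001 -1.   ] [-0.624 -0.113  1.796  0.     1.458 -0.388] 2.7667 [ 0.8  0.1 -0.1]
```

```bash
python3 -m crank '[[0,0,0,-107,56,30,1],[0,0,0,-107,56,64,1],[0,0,0,-107,56,64,1],[0,0,0,-107,56,64,1],[0,0,0,-107,56,64,1],[0,0,0,-107,56,64,1]]'
python3 go.py 475 -340.5 131 -13.8 0
python3 - <<'E'
from h import *
a=optics.get_image("scene")[190:330,80:240];b=optics.get_image("top")[150:250,350:460]
o=np.zeros((500,800,3),np.uint8);o[:350,:400]=cv2.resize(a,(400,350));o[:364,400:]=cv2.resize(b,(400,364))
cv2.imwrite("pics/m2.png",o[:,:,::-1])
E
```

```text
time_s: 3.27
tcp_pos: [474.5, -338.3, 218.6]
ee_rot: [0.786, 0.619, -0.0, -0.001]
force: [0.4, 0.8, -0.2]
grip_width: 85.5
grasp_force: 0.0
rot [-0.11 -0.08  0.25] shift [-2.2  1.2 87.6]
[ 474.5 -338.3  218.6] [ 0.234  0.972 -0.002  0.972 -0.234  0.002  0.001 -0.002 -1.   ] [-0.755  0.14   1.664  0.     1.341 -0.518] 3.2667 [ 0.4  0.8 -0.2]
```

View pics/m2.png

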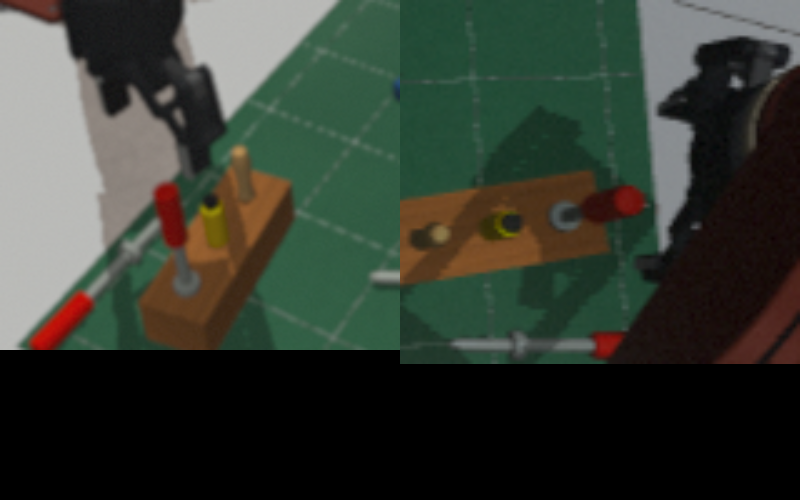

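Nothing is touching the gripper, and it is centred above the right bar. Two look-alike bars that had been standing freely now lie on the mat. They are clear of the stand. I'll descend.

```bash
python3 go.py 475 -340.5 131 -13.8 0
python3 -m crank '[[0,0,0,0,0,30,1],[0,0,0,0,0,55,1],[0,0,0,0,0,75,1],[0,0,0,0,0,89,1],[0,0,0,0,0,89,1],[0,0,0,0,0,89,1]]'
python3 go.py 475 -340.5 131 -13.8 0
```

```text
rot [0.07 0.02 0.35] shift [-2.7  0.2 89.6]
[ 475.4 -337.7  220.6] [ 0.233  0.973  0.001  0.973 -0.233 -0.001 -0.     0.001 -1.   ] [-0.753  0.136  1.664  0.     1.341 -0.518] 3.3667 [ 1.1 -0.3 -0.2]
time_s: 3.87
tcp_pos: [475.4, -337.4, 131.4]
ee_rot: [0.785, 0.62, 0.0, 0.0]
force: [0.7, 0.5, -0.1]
grip_width: 85.4
grasp_force: 0.0
rot [0.03 0.01 0.4 ] shift [-3.1  0.4  0.4]
[ 475.4 -337.4  131.4] [ 0.232  0.973  0.     0.973 -0.232 -0.    -0.     0.    -1.   ] [-0.753  0.224  1.739  0.     1.177 -0.519] 3.8667 [ 0.7  0.5 -0.1]
```

Shift 3 mm and close on the bar.

```bash
python3 -m crank '[[0,0,0,-3,0,0,1],[0,0,0,-3,0,0,0.5],[0,0,0,-3,0,0,0],[0,0,0,-3,0,0,0],[0,0,0,-3,0,0,0],[0,0,0,-3,0,0,0],[0,0,0,-3,0,0,0],[0,0,0,-3,0,0,0],[0,0,0,-3,0,0,0],[0,0,0,-3,0,0,0]]' 60
python3 go.py 475 -340.5 131 -13.8 0
```

```text
time_s: 4.7
tcp_pos: [474.4, -341.4, 130.8]
ee_rot: [0.785, 0.619, -0.0, 0.0]
force: [-1.5, 0.2, 3.1]
grip_width: 18.3
grasp_force: 58.5
rot [0.01 0.01 0.32] shift [ 1.   0.4 -0.2]
[ 474.4 -341.4  130.8] [ 0.233  0.972  0.     0.972 -0.233 -0.    -0.     0.    -1.   ] [-0.759  0.229  1.736 -0.     1.177 -0.523] 4.7 [-1.5  0.2  3.1]
```

```bash
python3 -m crank '[[0,0,0,0,0,-20,0],[0,0,0,0,0,-40,0],[0,0,0,0,0,-70,0],[0,0,0,0,0,-105,0],[0,0,0,0,0,-140,0],[0,0,0,0,0,-170,0],[0,0,0,0,0,-190,0],[0,0,0,0,0,-190,0],[0,0,0,0,0,-190,0]]'
python3 go.py 618.4 28.8 320 -13.8 0
python3 - <<'E'
from h import *
for c in("scene","top"): cv2.imwrite(f"pics/lift_{c}.png",optics.get_image(c)[:,:,::-1])
E
```

```text
time_s: 5.45
tcp_pos: [474.7, -341.5, 320.9]
ee_rot: [0.785, 0.619, 0.0, 0.001]
force: [0.2, -0.2, -1.9]
grip_width: 18.6
grasp_force: 59.4
rot [0.1  0.05 0.32] shift [393.6  53.5   0.7]
[ 474.7 -341.5  320.9] [ 0.233  0.972  0.001  0.972 -0.233 -0.001 -0.001  0.002 -1.   ] [-0.759  0.083  1.534  0.     1.523 -0.523] 5.45 [ 0.2 -0.2 -1.9]
```

View pics/lift_scene.png

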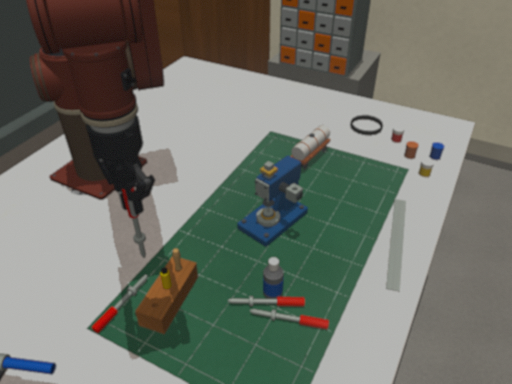

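The bar is held upright, with its tip near (141,258) and its collar near (139,238). File, punch, bottle and wagon are in place. I'll carry it to above the hub.

```bash
python3 -m crank '[[0,0,0,25,3,0,0],[0,0,0,62,8,0,0],[0,0,0,103,14,0,0],[0,0,0,143,19,0,0],[0,0,0,184,25,0,0],[0,0,0,225,30,0,0],[0,0,0,266,36,0,0],[0,0,0,306,42,0,0],[0,0,0,345,47,0,0],[0,0,0,375,51,0,0]]'
python3 -m crank '[[0,0,0,10,1,0,0],[0,0,0,18,2,0,0],[0,0,0,18,2,0,0],[0,0,0,18,2,0,0],[0,0,0,18,2,0,0]]'
python3 go.py 618.4 28.8 320 -13.8 0
python3 - <<'E'
from h import *
o=np.zeros((500,800,3),np.uint8)
a=optics.get_image("scene");b=optics.get_image("top")
cv2.imwrite("pics/ab_scene.png",a[:,:,::-1]);cv2.imwrite("pics/ab_top.png",b[:,:,::-1])
a=a[110:230,240:340];b=b[90:190,200:300]
o[:480,:400]=cv2.resize(a,(400,480),interpolation=cv2.INTER_CUBIC);o[:400,400:]=cv2.resize(b,(400,400),interpolation=cv2.INTER_CUBIC)
cv2.imwrite("pics/m3.png",o[:,:,::-1])
E
```

```text
time_s: 6.38
tcp_pos: [610.8, 14.9, 317.2]
ee_rot: [0.785, 0.62, -0.001, -0.002]
force: [-0.7, -0.1, -2.2]
grip_width: 18.4
grasp_force: 59.3
time_s: 6.8
tcp_pos: [617.0, 27.1, 319.8]
ee_rot: [0.786, 0.619, -0.001, -0.0]
force: [-0.5, -0.7, -1.9]
grip_width: 18.7
grasp_force: 59.3
rot [-0.06  0.04  0.23] shift [ 2.   0.9 -0.2]
[617.   27.1 319.8] [ 0.235  0.972 -0.001  0.972 -0.235 -0.001 -0.001 -0.001 -1.   ] [-8.300e-02  1.660e-01  1.445e+00 -1.000e-03  1.532e+00  1.530e-01] 6.8 [-0.5 -0.7 -1.9]
```

View pics/m3.png

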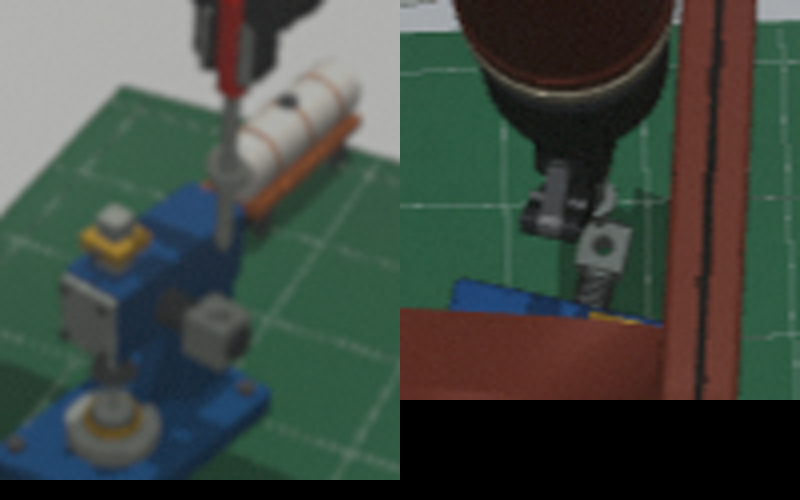

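The scene view shows the bar tip at about (295.4,170.9), above the hub hole at about (294.5,188). The collar is at about (297.4,149.5). In the top view the collar's visible edge is near (250.5,139.6).

Run:
```python
from h import *
for dz in(0,-5): 
  p=r.read_state()["tcp_pos"]; print(p)
  print("tip",proj("scene",[p[0],p[1],p[2]-127+dz]),proj("top",[p[0],p[1],p[2]-127+dz]),"collar mid",proj("scene",[p[0],p[1],p[2]-127+50+dz]),proj("top",[p[0],p[1],p[2]-73+dz]))
  print("hub",proj("scene",[618.4,28.8,144+dz]),proj("top",[618.4,28.8,144+dz]))
```

```text
[617.2273455   27.05081468 320.41067568]
tip [[294.20155437 170.14379632]] [[249.74456274 144.70259488]] collar mid [[295.28424605 152.07636256]] [[248.75935133 137.98458304]]
hub [[293.95766842 186.68820982]] [[249.80559756 149.67304311]]
[617.2273455   27.05081468 320.41067568]
tip [[294.09685486 171.890971  ]] [[249.82933383 145.28063645]] collar mid [[295.17296601 153.93334992]] [[248.85630411 138.64568982]]
hub [[293.85676064 188.33582065]] [[249.8852658  150.19052274]]
```

```bash
python3 -m crank '[[0,0,0,0,0,15,0],[0,0,0,0,0,30,0],[0,0,0,0,0,36,0],[0,0,0,0,0,36,0],[0,0,0,0,0,36,0],[0,0,0,0,0,36,0]]'
python3 go.py 618.4 28.8 280 -13.8 0
python3 - <<'E'
from h import *
o=np.zeros((480,800,3),np.uint8)
a=np.mean([optics.get_image("scene").astype(float) for _ in range(4)],0).astype(np.uint8);b=np.mean([optics.get_image("top").astype(float) for _ in range(4)],0).astype(np.uint8)
cv2.imwrite("pics/lo_scene.png",a[:,:,::-1])
a=a[150:210,270:320];b=b[115:165,225:275]
o[:480,:400]=cv2.resize(a,(400,480),interpolation=cv2.INTER_CUBIC);o[:400,400:]=cv2.resize(b,(400,400),interpolation=cv2.INTER_CUBIC)
cv2.imwrite("pics/m4.png",o[:,:,::-1])
p=r.read_state()["tcp_pos"];print(p,[proj("scene",[p[0],p[1],p[2]-127+d])[0].round(1) for d in(0,8,46,54)])
E
```

```text
time_s: 7.4
tcp_pos: [617.9, 28.2, 285.6]
ee_rot: [0.785, 0.619, 0.001, 0.001]
force: [-0.5, -0.2, -1.5]
grip_width: 18.5
grasp_force: 59.3
rot [ 0.09 -0.01  0.29] shift [0.7 0.4 5.6]
[617.9  28.2 285.6] [ 0.234  0.972  0.002  0.972 -0.234 -0.     0.     0.002 -1.   ] [-0.082  0.179  1.493 -0.     1.468  0.154] 7.4 [-0.5 -0.2 -1.5]
[617.53632448  28.62826598 284.71935858] [array([293.9, 182.1]), array([294. , 179.4]), array([294.8, 166.2]), array([295. , 163.3])]
```

View pics/m4.png

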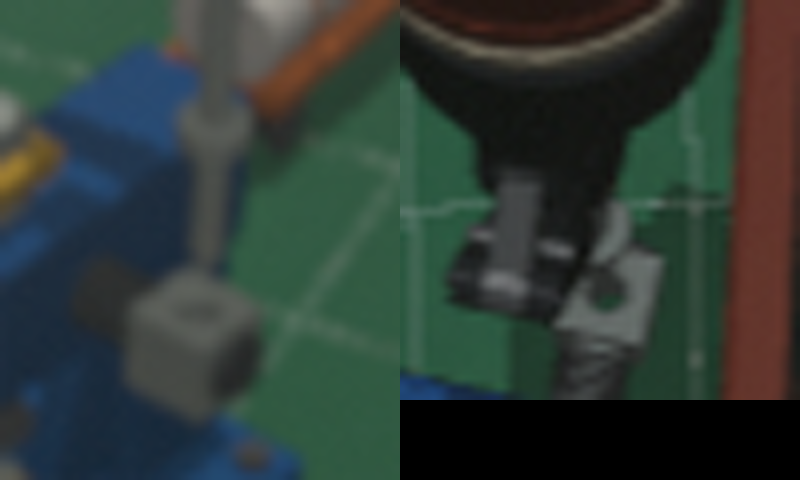

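The tip is at (294.9,182.7) and the hole at (294.9,187.4), so dropping straight down lands in the hole. I'll lower it gently and watch the force.

```bash
python3 -m crank '[[0,0,0,0,0,6,0],[0,0,0,0,0,11,0],[0,0,0,0,0,15,0],[0,0,0,0,0,18,0],[0,0,0,0,0,20,0],[0,0,0,0,0,22,0],[0,0,0,0,0,22,0]]'
python3 go.py 618.4 28.8 225 -13.8 0
```

```text
time_s: 8.38
tcp_pos: [617.2, 28.5, 261.9]
ee_rot: [0.785, 0.619, -0.0, -0.0]
force: [-0.2, -0.2, -1.5]
grip_width: 18.4
grasp_force: 59.3
rot [-0.05  0.02  0.32] shift [ 0.6  1.1 36.9]
[617.2  28.5 261.9] [ 0.233  0.972 -0.001  0.972 -0.233 -0.    -0.    -0.001 -1.   ] [-0.081  0.192  1.522 -0.     1.428  0.154] 8.3833 [-0.2 -0.2 -1.5]
```

```bash
python3 -m crank '[[0,0,0,0,0,5,0],[0,0,0,0,0,9,0],[0,0,0,0,0,13,0],[0,0,0,0,0,17,0],[0,0,0,0,0,21,0],[0,0,0,0,0,25,0],[0,0,0,0,0,28,0],[0,0,0,0,0,30,0],[0,0,0,0,0,31,0],[0,0,0,0,0,31,0]]'
python3 go.py 618.4 28.8 225 -13.8 0
```

```text
time_s: 9.22
tcp_pos: [617.3, 28.5, 231.1]
ee_rot: [0.785, 0.619, -0.0, -0.0]
force: [-0.3, -1.5, -3.5]
grip_width: 18.6
grasp_force: 59.4
rot [-0.02  0.01  0.32] shift [0.5 1.  6.1]
[617.3  28.5 231.1] [ 0.233  0.972 -0.     0.972 -0.233 -0.    -0.    -0.    -1.   ] [-0.081  0.212  1.558 -0.     1.372  0.154] 9.2167 [-0.3 -1.5 -3.5]
```

```bash
python3 -m crank '[[0,0,0,0,0,2,0],[0,0,0,0,0,3.5,0],[0,0,0,0,0,4.5,0],[0,0,0,0,0,5,0],[0,0,0,0,0,5,0]]'
python3 -m crank '[[0,0,0,0,0,1,0],[0,0,0,0,0,1,0],[0,0,0,0,0,1,0]]'
python3 -m crank '[[0,0,0,0,0,1,0],[0,0,0,0,0,1,0],[0,0,0,0,0,1,0]]'
```

```text
time_s: 9.63
tcp_pos: [617.4, 28.5, 226.4]
ee_rot: [0.785, 0.619, -0.0, 0.0]
force: [-1.2, -2.0, -0.8]
grip_width: 18.5
grasp_force: 59.4
time_s: 9.88
tcp_pos: [617.4, 28.5, 225.4]
ee_rot: [0.785, 0.619, -0.0, 0.0]
force: [-1.6, -2.9, -1.0]
grip_width: 18.6
grasp_force: 59.4
time_s: 10.13
tcp_pos: [617.5, 28.5, 224.8]
ee_rot: [0.785, 0.619, 0.0, 0.0]
force: [-1.5, -2.0, 1.5]
grip_width: 18.5
grasp_force: 59.6
```

```bash
python3 -m crank '[[0,0,0,0,0,1,0],[0,0,0,0,0,1,0],[0,0,0,0,0,1,0],[0,0,0,0,0,1,0]]'
python3 - <<'E'
from h import *
a=optics.get_image("scene")[130:220,250:340]
cv2.imwrite("pics/m5.png",cv2.resize(a,(540,540),interpolation=cv2.INTER_CUBIC)[:,:,::-1])
E
```

```text
time_s: 10.47
tcp_pos: [617.7, 28.5, 224.8]
ee_rot: [0.785, 0.619, 0.0, 0.0]
force: [-3.2, -1.4, 7.0]
grip_width: 19.2
grasp_force: 60.5
```

View pics/m5.png

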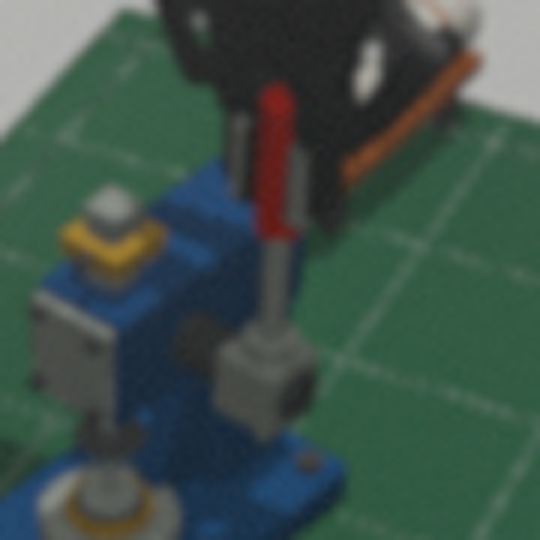

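The collar sits flat on the hub at (275,345) in the crop, with 7 N upward reaction, so it is seated. Next is the swing, turning about the hub axis with the tool rotating along with the bar.

```bash
python3 -m crank '[[0,4,0,-6.6,0,0.2,0],[0,8,0,-13.2,0,0.9,0],[0,12,0,-19.7,0,2.1,0],[0,16,0,-26.1,0,3.7,0],[0,20,0,-32.4,0,5.7,0],[0,24,0,-38.6,0,8.2,0]]' 80
python3 go.py 617.7 28.5 224.8 -13.8 0
```

```text
time_s: 11.02
tcp_pos: [608.9, -9.5, 217.7]
ee_rot: [0.767, 0.606, 0.165, -0.129]
force: [-6.5, -1.5, 6.8]
grip_width: 18.9
grasp_force: 78.4
rot [  0.09 -24.17   0.4 ] shift [38.6 -0.2  9.5]
[608.9  -9.5 217.7] [ 0.211  0.973  0.098  0.888 -0.232  0.398  0.409  0.003 -0.912] [-0.367  0.188  1.665  0.428  1.364 -0.239] 11.0167 [-6.5 -1.5  6.8]
```

```bash
python3 -m crank '[[0,4,0,-6.6,0,0.2,0],[0,8,0,-13.2,0,0.9,0],[0,12,0,-19.7,0,2.1,0],[0,16,0,-26.1,0,3.7,0],[0,20,0,-32.4,0,5.7,0],[0,24,0,-38.6,0,8.2,0],[0,28,0,-44.5,0,11.1,0],[0,32,0,-50.2,0,14.4,0]]' 80
python3 go.py 617.7 28.5 224.8 -13.8 0
```

```text
time_s: 11.68
tcp_pos: [599.4, -49.7, 184.0]
ee_rot: [0.692, 0.547, 0.371, -0.29]
force: [-8.0, -5.3, 9.1]
grip_width: 18.2
grasp_force: 79.1
rot [ 2.000e-02 -5.617e+01  4.000e-01] shift [78.6 -0.3 44. ]
[599.4 -49.7 184. ] [ 0.127  0.972  0.195  0.542 -0.233  0.807  0.831  0.003 -0.557] [-0.652  0.423  1.679  0.864  1.577 -0.665] 11.6833 [-8.  -5.3  9.1]
```

```bash
python3 -m crank '[[0,4,0,-6.6,0,0.2,0],[0,8,0,-13.2,0,0.9,0],[0,11,0,-18.1,0,1.7,0],[0,14,0,-22.9,0,2.8,0],[0,14,0,-22.9,0,2.8,0],[0,14,0,-22.9,0,2.8,0]]' 80
python3 go.py 617.7 28.5 224.8 -13.8 0
```

```text
time_s: 12.18
tcp_pos: [596.8, -60.3, 162.7]
ee_rot: [0.643, 0.507, 0.452, -0.355]
force: [-8.5, -12.0, 11.3]
grip_width: 18.1
grasp_force: 79.3
rot [ -0.09 -70.17   0.26] shift [89.4 -0.4 64.8]
[596.8 -60.3 162.7] [ 0.078  0.972  0.221  0.33  -0.234  0.914  0.941  0.001 -0.339] [-0.719  0.596  1.64   0.999  1.705 -0.792] 12.1833 [ -8.5 -12.   11.3]
```

```bash
python3 -m crank '[[0,2,0,-3.3,0,0,0],[0,4,0,-6.6,0,0.2,0],[0,4,0,-6.6,0,0.2,0],[0,4,0,-6.6,0,0.2,0]]' 80
python3 go.py 617.7 28.5 224.8 -13.8 0
python3 -m crank '[[0,2,0,-3.3,0,0,0],[0,2,0,-3.3,0,0,0],[0,2,0,-3.3,0,0,0],[0,2,0,-3.3,0,0,0]]' 80
python3 go.py 617.7 28.5 224.8 -13.8 0
```

```text
time_s: 12.52
tcp_pos: [596.3, -62.3, 156.6]
ee_rot: [0.626, 0.494, 0.474, -0.372]
force: [-9.1, -11.3, 10.2]
grip_width: 18.4
grasp_force: 79.4
rot [ -0.08 -74.1    0.31] shift [91.2 -0.3 71. ]
[596.3 -62.3 156.6] [ 0.062  0.972  0.225  0.267 -0.234  0.935  0.962  0.002 -0.274] [-0.731  0.649  1.624  1.034  1.743 -0.823] 12.5167 [ -9.1 -11.3  10.2]
time_s: 12.85
tcp_pos: [596.2, -63.1, 153.6]
ee_rot: [0.618, 0.488, 0.484, -0.38]
force: [-9.4, -12.5, 8.7]
grip_width: 18.1
grasp_force: 79.3
rot [-7.000e-02 -7.604e+01  3.500e-01] shift [91.8 -0.3 74.1]
[596.2 -63.1 153.6] [ 0.054  0.972  0.227  0.235 -0.234  0.944  0.97   0.003 -0.241] [-0.736  0.676  1.616  1.05   1.762 -0.837] 12.85 [ -9.4 -12.5   8.7]
```

```bash
python3 -m crank '[[0,1.5,0,-2.5,0,0,0],[0,1.5,0,-2.5,0,0,0],[0,1.5,0,-2.5,0,0,0]]' 80
python3 go.py 617.7 28.5 224.8 -13.8 0
python3 -m crank '[[0,1.5,0,-2.5,0,0,0],[0,1.5,0,-2.5,0,0,0],[0,1.5,0,-2.5,0,0,0]]' 80
python3 go.py 617.7 28.5 224.8 -13.8 0
python3 - <<'E'
from h import *
a=optics.get_image("scene")[130:240,220:340]
cv2.imwrite("pics/m6.png",cv2.resize(a,(600,550),interpolation=cv2.INTER_CUBIC)[:,:,::-1])
E
```

```text
time_s: 13.1
tcp_pos: [596.0, -63.7, 151.1]
ee_rot: [0.612, 0.483, 0.493, -0.387]
force: [-10.0, -12.2, 8.7]
grip_width: 18.0
grasp_force: 79.4
rot [-7.000e-02 -7.757e+01  3.300e-01] shift [92.4 -0.3 76.6]
[596.  -63.7 151.1] [ 0.048  0.972  0.229  0.21  -0.234  0.949  0.977  0.002 -0.215] [-0.74   0.697  1.609  1.063  1.777 -0.847] 13.1 [-10.  -12.2   8.7]
time_s: 13.35
tcp_pos: [595.9, -64.2, 149.0]
ee_rot: [0.605, 0.478, 0.501, -0.393]
force: [-9.9, -11.6, 10.4]
grip_width: 18.0
grasp_force: 79.4
rot [-7.00e-02 -7.91e+01  3.70e-01] shift [92.4 -0.2 79.1]
[595.9 -64.2 149. ] [ 0.041  0.972  0.23   0.185 -0.233  0.955  0.982  0.003 -0.189] [-0.743  0.717  1.602  1.076  1.793 -0.857] 13.35 [ -9.9 -11.6  10.4]
```

View pics/m6.png

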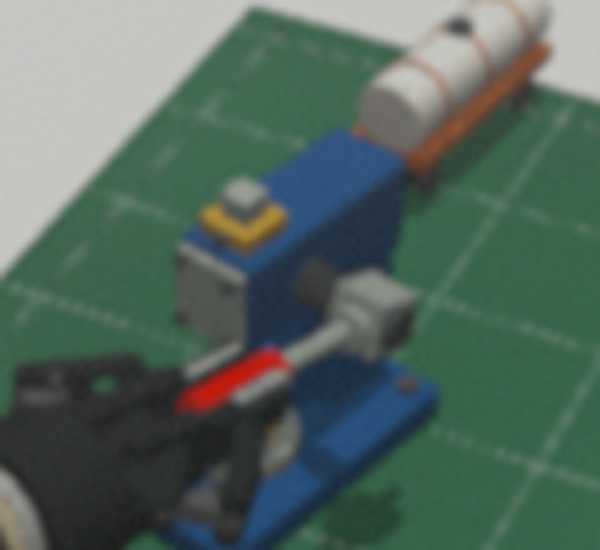

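The bar lies toward the front, seated in the hub at (365,310) in the crop. The brass stop collar is down on the head and the reaction is starting to rise. I'll press a little further to confirm the stop.

```bash
python3 -m crank '[[0,1,0,-2.5,0,0,0],[0,1,0,-2.5,0,0,0],[0,1,0,-2.5,0,0,0]]' 80
python3 go.py 617.7 28.5 224.8 -13.8 0
python3 -m crank '[[0,1,0,-2.5,0,0,0],[0,1,0,-2.5,0,0,0],[0,1,0,-2.5,0,0,0],[0,1,0,-2.5,0,0,0]]' 80
python3 go.py 617.7 28.5 224.8 -13.8 0
```

```text
time_s: 13.65
tcp_pos: [595.9, -64.6, 147.4]
ee_rot: [0.6, 0.475, 0.506, -0.398]
force: [-9.2, -10.3, 12.9]
grip_width: 18.4
grasp_force: 79.6
rot [-4.000e-02 -8.015e+01  4.400e-01] shift [92.6 -0.2 80.9]
[595.9 -64.6 147.4] [ 0.036  0.972  0.23   0.167 -0.233  0.958  0.985  0.004 -0.171] [-0.745  0.732  1.596  1.085  1.804 -0.865] 13.65 [ -9.2 -10.3  12.9]
time_s: 13.98
tcp_pos: [595.9, -64.8, 146.1]
ee_rot: [0.595, 0.472, 0.512, -0.402]
force: [-9.0, -10.2, 18.4]
grip_width: 18.2
grasp_force: 79.5
rot [-2.000e-02 -8.122e+01  5.400e-01] shift [92.4 -0.1 82.7]
[595.9 -64.8 146.1] [ 0.03   0.973  0.23   0.15  -0.232  0.961  0.988  0.005 -0.153] [-0.746  0.747  1.591  1.094  1.816 -0.872] 13.9833 [ -9.  -10.2  18.4]
```

Run:
```python
from h import *
a=np.mean([optics.get_image("scene").astype(float) for _ in range(4)],0).astype(np.uint8)
u0,v0,w,hh,k=255,165,50,60,8
c=cv2.resize(a[v0:v0+hh,u0:u0+w],None,fx=k,fy=k,interpolation=cv2.INTER_CUBIC); d=c.copy()
px=np.array([.971,-.239,0]);f=np.array([-.239,-.971,0]);up=np.array([0,0,1.]);C=np.array([618.1,28.6,126.5])
def P(p): q=proj("scene",p)[0]; return tuple(int(x) for x in ((q-[u0,v0]+.5)*k))
for th,col in((71.6,(255,255,0)),(62,(255,0,255))):
    t=np.radians(th); b=np.cos(t)*up+np.sin(t)*f; n=np.cos(t)*f-np.sin(t)*up
    Q=[P(C+14*px+14*(s*b+q*n)) for s,q in((1,1),(1,-1),(-1,-1),(-1,1))]
    cv2.polylines(d,[np.array(Q)],True,col,1)
for th,col in((71.6,(255,255,0)),(80,(0,255,255))):
    t=np.radians(th); b=np.cos(t)*up+np.sin(t)*f; cv2.line(d,P(C-32*b),P(C+80*b),col,1)
cv2.imwrite("pics/m7.png",np.hstack([c,d])[:,:,::-1])
```

```text
(no output)
```

View pics/m7.png

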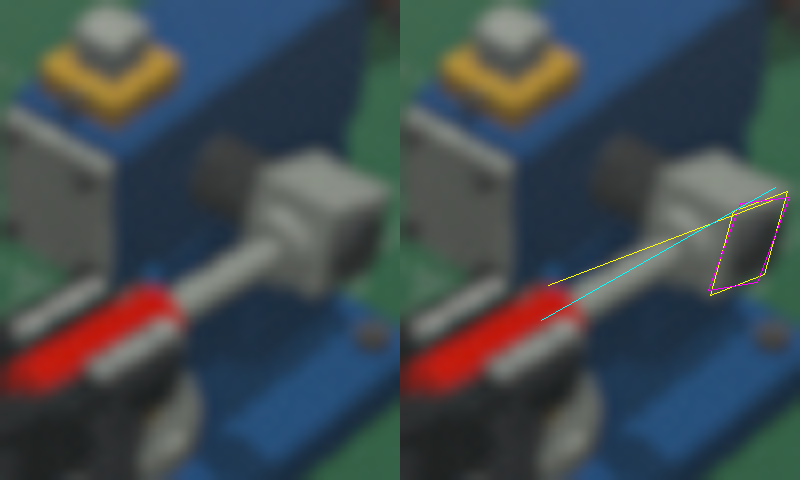

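The stop collar is down, and the bar lies in the hub at about 80° at most, which is the stop plus its play. I'll back off part of the over-push, check it is steady and hand in.

```bash
python3 -m crank '[[0,-0.5,0,1.5,0,0,0],[0,-0.5,0,1.5,0,0,0],[0,-0.5,0,1.5,0,0,0],[0,-0.5,0,1.5,0,0,0],[0,-0.5,0,1.5,0,0,0],[0,-0.5,0,1.5,0,0,0]]' 80
python3 go.py 617.7 28.5 224.8 -13.8 0
```

```text
time_s: 14.68
tcp_pos: [596.0, -64.7, 146.9]
ee_rot: [0.598, 0.474, 0.509, -0.399]
force: [-9.3, -10.4, 15.0]
grip_width: 18.1
grasp_force: 79.0
rot [-3.000e-02 -8.064e+01  4.900e-01] shift [92.4 -0.2 81.8]
[596.  -64.7 146.9] [ 0.033  0.973  0.23   0.159 -0.232  0.959  0.987  0.005 -0.163] [-0.745  0.739  1.594  1.089  1.809 -0.868] 14.6833 [ -9.3 -10.4  15. ]
```

```bash
python3 -c "
from workcell import workorder
print(workorder.finish_job())"
```

```text
the job is handed in; nothing more can be done
None
```

I fitted the press bar through the hub with its collar seated, swung it to the stop, and handed the job in at 14.7 s with the fingers still gripping it at about 79 N. The hand-in returned no verdict, and I judged the stop from the rising reaction force and the pictures, since I had no hub angle reading. The bar leans about 80° against the 72° expected, which is more than its stated 5° of play. The two free-standing look-alike bars nearest the stand's right and one behind it tipped over before I grasped anything, with no contact force felt.

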